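# Pull the fuse carrier from a motorcycle fuse box

### The job

Lift the loose cover off the fuse box and set it down on the open bench beside it, the same way up and without dropping it; then pinch the fuse carrier's two side catches together between the fingers and draw the carrier straight up out of the box. Finish holding it: the program ends with the catches still pinched and the carrier held level and still in the air, about 10 cm above the box and touching nothing but the fingers. Leave the piston, the clutch gear and the bolt bin where they are.

Things in the scene. Friction and masses are not known exactly. Their poses are not given: they have to be found in the camera images.
- fusebox: Dark grey plastic fuse box, fixed to the bench. Lower body 140 (x) x 116 (y) x 30 mm, a screw ear 17 mm farther out at each x end; upper part 118 x 94 mm up to 40 mm height, so a shoulder runs round at 30 mm. Top opening 74 (x) x 54 (y) mm to a well whose floor is 5 mm above the bench; below 30 mm height the well is 72 mm wide in y. Origin: centre of its underside, on the bench; z up.
- box_mouth (a point): Centre of the fuse box's top opening, 40 mm above the box's origin.
- cover: Loose mid-grey cover, an upside-down tub 128 (x) x 104 (y) x 50 mm, walls 3 mm, 0.1-0.2 kg, with a grip rib on top 50 (x) x 14 (y) x 24 mm tall. Slipped over the box's upper part (2 mm play), its rim on the shoulder 30 mm up, rib top 104 mm above the bench, axes along the box's. Lifts straight off; clear of the carrier's catches after 45 mm. Origin: centre of the rim plane; z up.
- cover_rib (a point): Middle of the top face of the cover's grip rib, 74 mm above the cover's origin.
- carrier: Light grey fuse carrier 70 (x) x 51 (y) mm, 0.07-0.12 kg, in the box's well under the cover, axes along the box's (2 mm play). Core 28 mm thick (y), fuses on top to 51 mm height; a sprung upright catch on each y side, top 67 mm above the origin. It rises only 2 mm until both catches are pinched in 5 mm, then lifts out freely. Origin: centre of its underside, 5 mm above the bench when seated; z up.
- catch_a (a joint): How far the catch on the carrier's +y side is pressed inwards: 0 m at rest, 0.006 m fully home against the core; sprung, 2 N at the start, 6 N fully home. A tooth low on it sits under the box's ledge and overlaps it by 4 mm at rest.
- catch_b (a joint): The same for the catch on the carrier's -y side.
- catch_a_face (a point): Where a finger presses the +y catch: middle of the ribbed outer face of its upright plate, 55 mm above the carrier's origin (20 mm above the box's top), 24 mm from the carrier's middle at rest, 18 mm pinched home (48 and 36 mm across both). The plate is 30 mm wide (x), 4 mm thick, and stands 32 mm above the box's top. Moves with the catch.
- catch_b_face (a point): The same on the catch on the carrier's -y side.
- piston: Bystander: aluminium piston standing on the bench, 76 mm across, 50 mm tall. Origin: centre of its underside.
- clutch: Bystander: steel clutch gear lying flat, 116 mm across, 42 mm tall. Origin: centre of its underside.
- bolt_bin: Bystander: small red open bin of bolts, 100 x 84 x 45 mm. Origin: centre of its underside.
There are look-alikes about, which are no part of the job. What is meant by the cover is not blue, and is the larger of those in its own colour. Leave any pink or yellow look-alike of the fusebox alone.

How it is judged:
On the way, in this order (a step that is already met when the one before it is completed fails the run):
1. the cover stands on the bench clear of the box, the same way up, let go and at rest, with the carrier still seated (height (world z) of cover below 0.012 m and angle between cover's own z axis and vertical below 0.15 rad and height (world z) of cover_rib above 0.06 m and linear speed of cover below 0.03 m/s and contact force between the fingers and cover below 0.05 N and z of carrier in the frame of fusebox below 0.015 m), for 0.2 s.
2. both catches are pinched in by the fingers while the carrier is in the box (value of joint each of catch_a, catch_b above 0.004 m and z of carrier in the frame of fusebox below 0.03 m and contact force between the fingers and carrier above 1 N), for 0.05 s.
At the end, for the whole second after the job is handed in: Carrier in the fingers, both catches in > 3 mm, underside > 95 mm above the bench, < 150 mm from the box sideways, < 0.3 rad off level, still, touching no box, cover or bystander; cover rim down on the bench (within 12 mm, 0.15 rad), still, let go (value of joint each of catch_a, catch_b above 0.003 m and height (world z) of cover below 0.012 m and angle between cover's own z axis and vertical below 0.15 rad and height (world z) of cover_rib above 0.06 m and linear speed of each of cover, carrier below 0.03 m/s and contact force between each of the fingers, carrier and cover below 0.05 N and z of carrier in the frame of fusebox above 0.095 m and angle between carrier's own z axis and vertical below 0.3 rad and horizontal distance between carrier and fusebox below 0.15 m and contact force between the fingers and carrier above 1 N and contact force between carrier and fusebox below 0.05 N and contact force between carrier and piston below 0.05 N and contact force between carrier and clutch below 0.05 N and contact force between carrier and bolt_bin below 0.05 N); the arm keeps its last pose, push and grip.
It fails at once if piston moved by more than 20 mm (distance of piston from where it was at the start of the episode above 0.02 m).
It fails at once if clutch moved by more than 20 mm (distance of clutch from where it was at the start of the episode above 0.02 m).
It fails at once if bolt_bin moved by more than 20 mm (distance of bolt_bin from where it was at the start of the episode above 0.02 m).
It fails at once if the cover is dropped (falls faster than 0.9 m/s, about 40 mm of free fall) (contact force between the fingers and cover below 0.05 N and linear speed of cover above 0.9 m/s).
It fails at once if the carrier is dropped (falls faster than 0.9 m/s) (contact force between the fingers and carrier below 0.05 N and linear speed of carrier above 0.9 m/s).
It also fails if it takes over 51 s, if anything falls off the work surface, if the arm or the gripper's body presses on something with over 40 N, if the wrist force passes 120 N, or if a joint passes its speed limit or range.

### The arm

A 6-joint arm with a two-finger parallel gripper is mounted at the origin on the work surface. World frame = base frame: x ahead of the robot, y to its left, z up, the work surface at z = 0. Lengths are in m, angles in rad, forces in N, time in s.
With the tool pointing down it reaches from about 0.225 to 0.875 m from the base axis. Payload 3.4 kg.
Tool frame: the origin (TCP) lies on the centre line of the jaws, within the pads' length; the fingertips stand 17 mm ahead of it and the grasp point (between the pads) lies 2 mm behind it; z points along the fingers, y is the line along which they close (so a half turn about z gives the same grasp; the last joint's range is limited). The gripper opens to 85 mm and grips with 20 to 120 N. Pads are 22 mm wide; open, the fingers measure 114 mm over their backs; the gripper's body (76 mm by 85 mm) begins 54 mm behind the grasp point. The pads swing forward as they close: fully open they stand 13 mm farther back than shut.
Start: joints at [-1.421, 0.276, 1.505, -0, 1.361, -0.121], TCP at [0.154, -0.554, 0.248] pointing down, gripper open.
Joint ranges: [-2.89, 2.89], [-0.75, 2.08], [0.22, 2.7], [-1.18, 4.32], [0.11, 2.71], [-2.7, 2.7]. Speed limits (rad/s): [2.57, 2.57, 3.14, 3.14, 3.14, 3.14].

### API

Orientations are given as a unit quaternion [w, x, y, z].
In Python, from rig import manip gives the robot as it stands.
- The arm moves only by the tool move_arm, never from a script. Its argument "steps" is one flat list of numbers, 7 for each row, row after row: the turn, a rotation vector about the world's x, y, z normalised to -1 to 1, where 1 is 360 degrees, then the shift along the world's x, y, z normalised to -1 to 1, where 1 is 1 m, then the opening, from -1 (shut) to 1 (fully open). A call has exactly 10 rows; each row is the pose to reach, as a shift and turn from the pose commanded when the call began, turning the shorter way round; what a row does not reach only later rows make up. A row lasts 1/10 s, in which the tool goes at most 50 mm and 8.59 degrees, less where a joint would pass 70% of its speed; a pose out of reach is approached as far as the arm can. A call with a number of a shift or a turn outside -1 to 1 is refused whole. A call with a gripper value outside its range is refused whole. The fingers move at their own pace and stop on an object; "squeeze" is the grip in N (left out, the last holds). Time passes only in rows, so rows that repeat a pose let the fingers close, or fill a call up. It gives the time, the measured TCP pose, the force, the opening and the grip force at its end, in the units of the state.
- manip.get_state(): the state, without advancing time (a new reading comes with each control period).
- manip.get_image(name): name is "scene" or "side" or "wrist"; returns a dict with "pixels" (400x640x3 uint8, blue, green, red), "fx", "fy", "cx", "cy" (pixels), "D" ([k1, k2, p1, p2, k3] as OpenCV has them; the pictures are not rectified), "R" (3x3) and "t" (3): a world point X has camera coordinates R X + t. Camera axes: x right, y down, z forward; pixel columns grow to the right and rows downward; lengths in m; the calibration is good to about 2 mm. A picture is of the moment at which its call begins. There is no depth.
- manip.sign_off(): hands the job in; it is judged then, once.
The state is a dict: "clock": time; "qpos": joint angles; "qd": joint speeds; "effort": joint torques, N m; "position": TCP position; "ee_rot": TCP orientation; "contact_force": force on the tool from outside, world axes, zero at the start; "moment": the same for the moment, N m; "width": finger opening in m; "gripper_force": force on a finger pad.
Only numpy, scipy, OpenCV 4.12 (cv2) and the standard library are available. Lean on these libraries where they do the work, as an engineer would, in place of code of your own. Each camera call takes 0.05 s, during which the arm holds its last target. There are 200 camera calls.

## Working session

There is one attempt and no reset: what is moved stays moved. The work goes in short steps, Python scripts to look and compute and a tool call to move; the robot and the scene stay as the last step left them, time stands still between calls to the robot, and variables do not carry over. Pictures are saved under pics/ and viewed, at most 10 in all, crops included, and the job is handed in when it is done.

Besides the shell and the picture viewer there is one more tool, called as name(argument=value, ...) on one line, values as JSON. move_arm: Moves the arm, as the interface text tells. Scaled input: -1 to 1 covers 1 m each way for a shift and 360 degrees each way for a turn. Its arguments: {"type":"object","properties":{"steps":{"type":"array"},"squeeze":{"type":"number"}},"required":["steps"]}

```bash
mkdir -p pics; cat > h.py <<'E'
from rig import manip
import cv2, numpy as np
def grab(n,f):
    im=manip.get_image(n); cv2.imwrite(f,im["pixels"]); np.save(f[:-4]+'.npy',im,allow_pickle=True); return im
def load(f): return np.load(f,allow_pickle=True).item()
def K(im): return np.array([[im["fx"],0,im["cx"]],[0,im["fy"],im["cy"]],[0,0,1.]])
def cast(im,uv,z):
    p=cv2.undistortPoints(np.array(uv,float).reshape(-1,1,2),K(im),np.array(im["D"],float))[:,0]
    R=np.array(im["R"]);t=np.array(im["t"]);c=-R.T@t
    d=np.c_[p,np.ones(len(p))]@R
    return c+d*((z-c[2])/d[:,2])[:,None]
def proj(im,X):
    return cv2.projectPoints(np.array(X,float).reshape(-1,1,3),cv2.Rodrigues(np.array(im["R"]))[0],np.array(im["t"],float),K(im),np.array(im["D"],float))[0][:,0]
E
python3 - <<'E'
from h import *
a=grab("scene","pics/s1.png");b=grab("side","pics/d1.png");c=grab("wrist","pics/w1.png")
print(manip.get_state())
for i in(a,b,c): print(-np.array(i["R"]).T@np.array(i["t"]))
E
```

```text
{'clock': 0.15, 'qpos': array([-1.42096610e+00,  2.76444086e-01,  1.50585909e+00, -7.90733511e-06,
        1.36068901e+00, -1.21013308e-01]), 'qd': array([ 0.00150487, -0.00257771, -0.00522228,  0.00017333,  0.00049427,
        0.00039324]), 'effort': array([ 4.27116274e-04, -4.17144513e+01, -2.46032667e+01, -2.21476021e-04,
        7.63599674e-03, -2.22719507e-05]), 'position': array([ 0.15376624, -0.55366819,  0.24763494]), 'ee_rot': array([-6.99638240e-04,  9.90844123e-01,  1.35009013e-01, -1.39479493e-05]), 'contact_force': array([ 0.50616654,  0.00973872, -1.02523242]), 'moment': array([-0.00285984,  0.02666022,  0.02156601]), 'gripper_force': 0.0, 'width': 0.08552961284701599}
[1.46152513 0.10512012 1.47441154]
[0.18100906 0.6849447  1.01528402]
[ 0.22460329 -0.53367411  0.37240073]
```

View pics/s1.png

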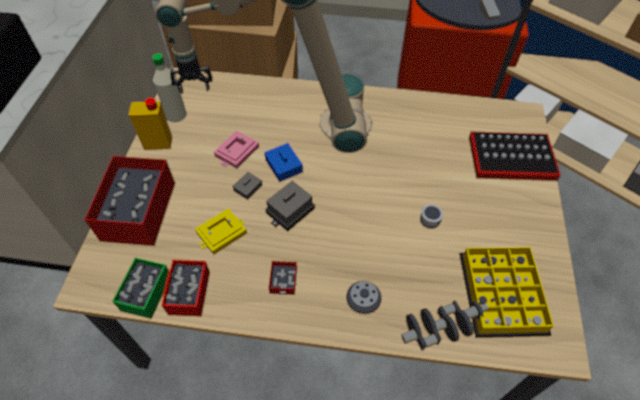

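View pics/d1.png

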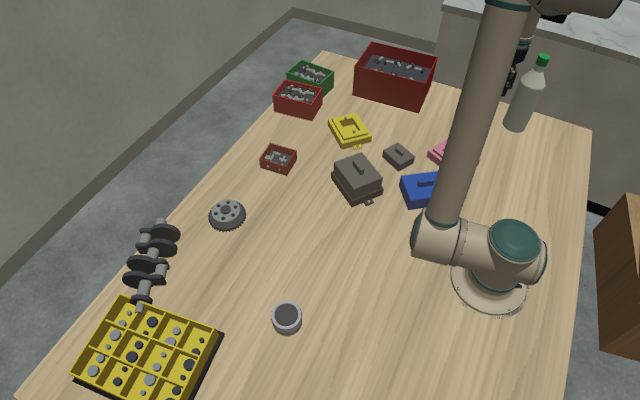

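Cover candidates in the scene view are the large grey one on its box (290,203), the small grey one (247,185) and the blue one (284,161). The box look-alikes are pink (237,149) and yellow (221,230). I choose the large grey one at (290,203), which is at (358,178) in the side view, and check it in a close crop.

```bash
python3 - <<'E'
from h import *
a=load("pics/s1.npy");b=load("pics/d1.npy")
x=cv2.resize(a["pixels"][170:240,250:330],None,fx=5,fy=5,interpolation=2)
y=cv2.resize(b["pixels"][145:215,320:400],None,fx=5,fy=5,interpolation=2)
cv2.imwrite("pics/c1.png",np.hstack([x,y]))
print(cast(a,[[290,190]],.104),cast(b,[[358,164]],.104),cast(a,[[247,185],[284,161],[237,149],[221,230],[284,277],[364,296],[431,215]],.03).round(3))
E
```

```text
[[ 0.45844153 -0.14766761  0.104     ]] [[ 0.47224558 -0.15208396  0.104     ]] [[ 0.403 -0.324  0.03 ]
 [ 0.27  -0.209  0.03 ]
 [ 0.234 -0.403  0.03 ]
 [ 0.609 -0.369  0.03 ]
 [ 0.757 -0.118  0.03 ]
 [ 0.789  0.147  0.03 ]
 [ 0.445  0.357  0.03 ]]
```

View pics/c1.png

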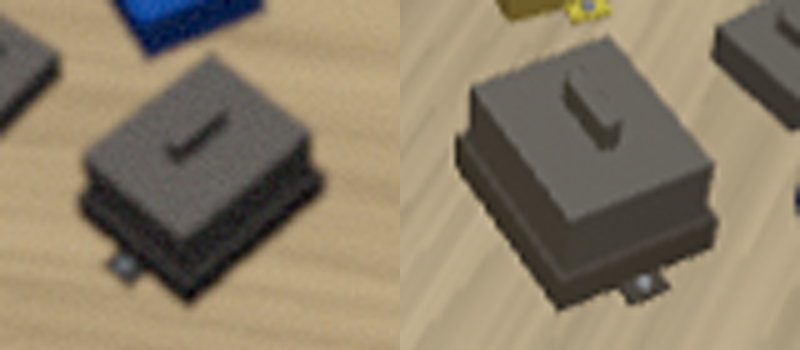

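The crop shows a large grey tub with a rib on the dark box, with a screw ear at the lower left, which fits the description. Cover top corners in the scene crop are (211,55), (310,135), (185,238) and (87,163). In the side crop they are (605,38), (712,165), (570,220) and (470,88).

```bash
python3 - <<'E'
from h import *
a=load("pics/s1.npy");b=load("pics/d1.npy")
for im,c in((a,np.array([[211,55],[310,135],[185,238],[87,163]])/5+[250,170]),(b,np.array([[205,38],[312,165],[170,220],[70,88]])/5+[320,145])):
    p=cast(im,c,.08)[:,:2]; d=np.diff(np.vstack([p,p[:1]]),axis=0)
    print(p.round(3).tolist(),p.mean(0),np.hypot(*d.T).round(3),np.degrees(np.arctan2(d[:,1],d[:,0])).round(1))
s=manip.get_state();print(s["position"])
from scipy.spatial.transform import Rotation as R
w=s["ee_rot"];print(R.from_quat(w[[1,2,3,0]]).as_matrix().round(3))
E
```

```text
[[0.4, -0.151], [0.461, -0.07], [0.559, -0.142], [0.506, -0.221]] [ 0.4812578  -0.14584868] [0.102 0.121 0.095 0.127] [  53.3  -36.2 -123.6  146.9]
[[0.492, -0.226], [0.389, -0.154], [0.449, -0.072], [0.551, -0.145]] [ 0.46998214 -0.14924224] [0.126 0.101 0.125 0.1  ] [ 144.9   53.3  -35.4 -126. ]
[ 0.15376624 -0.55366819  0.24763494]
[[ 0.964  0.268 -0.   ]
 [ 0.268 -0.964  0.001]
 [ 0.    -0.001 -1.   ]]
```

move_arm(steps=[-0.0,0,-0.02,0.03,0.04,0,1,0,0,-0.035,0.06,0.08,0,1,0,0,-0.05,0.09,0.12,0,1,0,0,-0.07,0.12,0.155,0,1,0,0,-0.085,0.15,0.19,0,1,0,0,-0.1,0.18,0.23,0,1,0,0,-0.12,0.21,0.265,0,1,0,0,-0.142,0.24,0.305,0,1,0,0,-0.142,0.27,0.34,0,1,0,0,-0.142,0.3,0.38,0,1])

```text
clock: 1.15
position: [0.4531, -0.1748, 0.2483]
ee_rot: [0.0, 0.952, -0.306, 0.0]
contact_force: [-0.2, 0.3, -0.1]
width: 0.0854
gripper_force: 0.0
```

```bash
python3 - <<'E'
from h import *
grab("wrist","pics/w2.png");s=manip.get_state();print(s["clock"],s["position"],s["ee_rot"],s["qpos"])
E
```

```text
1.2 [ 0.45741243 -0.16782568  0.24831381] [-0.00424039  0.95282386 -0.30349056  0.00148023] [-0.50098616  0.14179979  1.6832641   0.00918911  1.3152569   1.68420726]
```

View pics/w2.png

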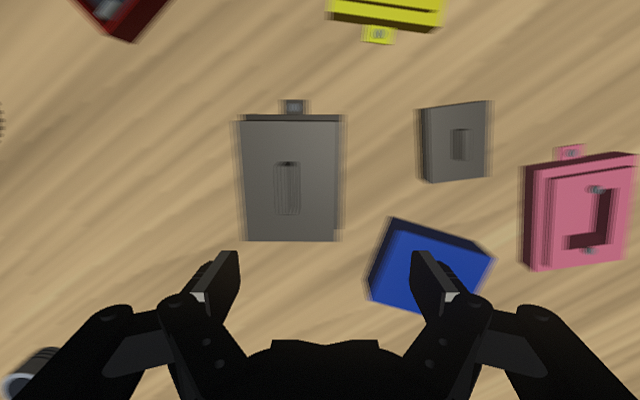

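The wrist view is slightly motion-blurred. The cover's rib is at about (288,188), aligned with the fingers' axis within a degree or two. The small grey, blue, pink and yellow look-alikes lie beyond it. I settle above the cover and measure.

move_arm(steps=[0,0,0,0.02,0.026,0,1,0,0,0,0.02,0.026,0,1,0,0,0,0.02,0.026,0,1,0,0,0,0.02,0.026,0,1,0,0,0,0.02,0.026,0,1,0,0,0,0.02,0.026,0,1,0,0,0,0.02,0.026,0,1,0,0,0,0.02,0.026,0,1,0,0,0,0.02,0.026,0,1,0,0,0,0.02,0.026,0,1])

```text
clock: 2.2
position: [0.4721, -0.1504, 0.2483]
ee_rot: [0.0, 0.952, -0.306, -0.0]
contact_force: [0.2, -0.5, -0.1]
width: 0.0855
gripper_force: 0.0
```

```bash
python3 - <<'E'
from h import *
im=grab("wrist","pics/w3.png");s=manip.get_state();print(s["clock"],s["position"],s["ee_rot"])
# segment cover top face: grey level region
g=cv2.cvtColor(im["pixels"],cv2.COLOR_BGR2GRAY);hsv=cv2.cvtColor(im["pixels"],cv2.COLOR_BGR2HSV)
u,v=proj(im,[[.474,-.148,.08]])[0];print(u,v)
m=((hsv[...,1]<60)&(g>70)&(g<130)).astype(np.uint8); m[255:]=0
n,l,st,c=cv2.connectedComponentsWithStats(m)
for i in np.argsort(-st[1:,4])[:3]+1:
    pts=np.argwhere(l==i)[:,::-1].astype(np.float32); r=cv2.minAreaRect(pts);b=cv2.boxPoints(r)
    P=cast(im,b,.08)[:,:2];d=np.diff(P,axis=0);print(st[i],r,P.mean(0),np.hypot(*d.T),np.degrees(np.arctan2(d[:,1],d[:,0])))
x,y=int(u),int(v)
cv2.imwrite("pics/c3.png",cv2.resize(im["pixels"][max(0,y-100):y+100,x-130:x+130],None,fx=3,fy=3));print(x-130,max(0,y-100))
E
```

```text
2.25 [ 0.47211433 -0.1503621   0.24833698] [ 2.99429004e-05  9.52110475e-01 -3.05754218e-01  3.88640812e-06]
321.4864639142816 185.21249686283784
[  271   122   106   121 11733] ((322.7493591308594, 181.79347229003906), (105.19186401367188, 119.69757843017578), 0.8303154110908508) [ 0.47302705 -0.14888831] [0.12747672 0.10241575 0.12762552] [ -39.52183816 -126.41691503  146.4997243 ]
[ 459  102   64   83 4313] ((490.5, 143.0), (82.0, 63.0), 90.0) [ 0.40980865 -0.30897743] [0.06008343 0.08201845 0.06514453] [-125.63293741  155.56754426   54.39289876]
[282 116  93   6 337] ((328.0, 118.5), (5.0, 92.0), 90.0) [ 0.52438639 -0.19209158] [0.08905897 0.00467855 0.08948944] [-125.61572931  147.23355697   54.38504955]
191 85
```

View pics/c3.png

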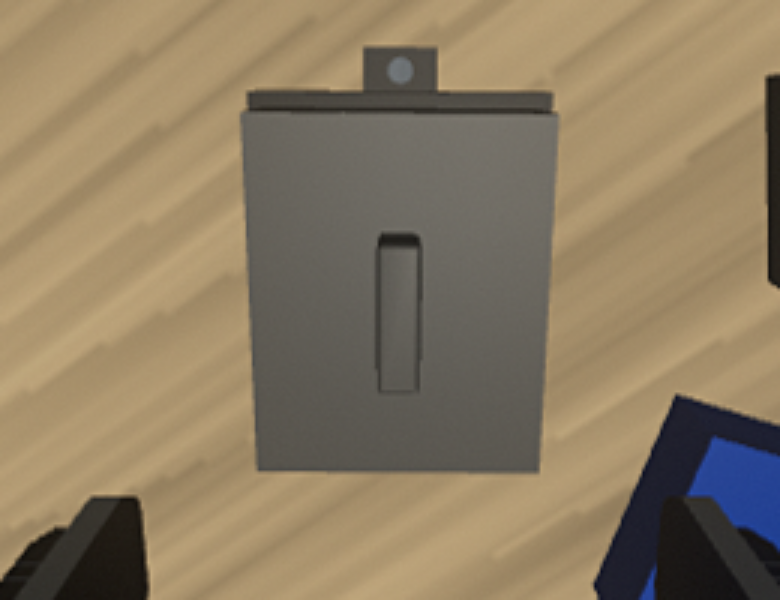

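The close crop shows the cover square to the tool. Top corners are (243,113), (558,113), (540,471) and (257,471). The rib's top face runs from (380,247) to (420,393).

```bash
python3 - <<'E'
from h import *
im=load("pics/w3.npy")
for c,z in(([[243,113],[558,113],[540,471],[257,471]],.08),([[379,247],[421,247],[419,393],[378,393]],.104)):
    p=cast(im,np.array(c)/3+[191,85],z)[:,:2];d=np.diff(p,axis=0)
    print(p.mean(0),np.hypot(*d.T),np.degrees(np.arctan2(d[:,1],d[:,0])))
E
```

```text
[ 0.47172426 -0.14975354] [0.102301   0.12710437 0.10390251] [-125.61442782  144.42646121   54.40630517]
[ 0.47161822 -0.14964243] [0.01308983 0.04837638 0.01343934] [-125.60723741  144.0116728    54.40135167]
```

move_arm(steps=[0,0,0,0,0.001,-0.03,0.2,0,0,0,0,0.001,-0.06,0.2,0,0,0,0,0.001,-0.09,0.2,0,0,0,0,0.001,-0.115,0.2,0,0,0,0,0.001,-0.13,0.2,0,0,0,0,0.001,-0.14,0.2,0,0,0,0,0.001,-0.146,0.2,0,0,0,0,0.001,-0.146,0.2,0,0,0,0,0.001,-0.146,-1,0,0,0,0,0.001,-0.146,-1], squeeze=50)

```text
clock: 3.25
position: [0.4727, -0.1496, 0.1032]
ee_rot: [0.0, 0.952, -0.306, 0.001]
contact_force: [-0.3, -0.0, -0.5]
width: 0.0233
gripper_force: 0.0
```

move_arm(steps=[0,0,0,0,0,0,-1,0,0,0,0,0,0,-1,0,0,0,0,0,0,-1,0,0,0,0,0,0,-1,0,0,0,0,0,0,-1,0,0,0,0,0,0.005,-1,0,0,0,0,0,0.01,-1,0,0,0,0,0,0.015,-1,0,0,0,0,0,0.02,-1,0,0,0,0,0,0.02,-1])

```text
clock: 4.25
position: [0.4726, -0.1496, 0.1231]
ee_rot: [0.0, 0.952, -0.306, 0.001]
contact_force: [0.6, 0.2, -2.1]
width: 0.0128
gripper_force: 50.6
```

move_arm(steps=[0,0,0,0,0,0.02,-1,0,0,0,0,0,0.04,-1,0,0,0,0,0,0.06,-1,0,0,0,0,0,0.08,-1,0,0,0,0.002,0.02,0.09,-1,0,0,0,0.006,0.05,0.09,-1,0,0,0,0.01,0.08,0.09,-1,0,0,0,0.015,0.12,0.09,-1,0,0,0,0.02,0.16,0.09,-1,0,0,0,0.025,0.2,0.09,-1])

```text
clock: 5.25
position: [0.4969, 0.0521, 0.2122]
ee_rot: [0.0, 0.952, -0.306, -0.0]
contact_force: [1.4, 0.5, -2.2]
width: 0.0127
gripper_force: 50.6
```

move_arm(steps=[0,0,0,0.003,0.04,0,-1,0,0,0,0.005,0.065,-0.01,-1,0,0,0,0.005,0.07,-0.03,-1,0,0,0,0.005,0.07,-0.055,-1,0,0,0,0.005,0.07,-0.08,-1,0,0,0,0.005,0.07,-0.1,-1,0,0,0,0.005,0.07,-0.115,-1,0,0,0,0.005,0.07,-0.125,-1,0,0,0,0.005,0.07,-0.13,-1,0,0,0,0.005,0.07,-0.13,-1])

```text
clock: 6.25
position: [0.5019, 0.1206, 0.082]
ee_rot: [0.0, 0.952, -0.306, -0.0]
contact_force: [-0.1, 0.4, -1.8]
width: 0.0127
gripper_force: 50.6
```

move_arm(steps=[0,0,0,0,0,-0.002,-1,0,0,0,0,0,-0.004,-1,0,0,0,0,0,-0.005,-1,0,0,0,0,0,-0.006,-1,0,0,0,0,0,-0.007,-1,0,0,0,0,0,-0.008,-1,0,0,0,0,0,-0.0085,-1,0,0,0,0,0,-0.009,-1,0,0,0,0,0,-0.009,-1,0,0,0,0,0,-0.009,-1])

```text
clock: 7.25
position: [0.5021, 0.1207, 0.0733]
ee_rot: [0.0, 0.952, -0.306, -0.0]
contact_force: [0.0, 0.1, -1.1]
width: 0.013
gripper_force: 50.7
```

move_arm(steps=[0,0,0,0,0,0,-0.2,0,0,0,0,0,0,-0.2,0,0,0,0,0,0,-0.2,0,0,0,0,0,0,0.2,0,0,0,0,0,0,0.2,0,0,0,0,0,0.02,0.4,0,0,0,0,0,0.05,0.6,0,0,0,0,0,0.09,1,0,0,0,0,0,0.13,1,0,0,0,0,0,0.165,1])

```text
clock: 8.25
position: [0.5022, 0.1207, 0.2405]
ee_rot: [-0.0, 0.952, -0.306, 0.001]
contact_force: [0.4, 0.1, -0.5]
width: 0.0854
gripper_force: 0.0
```

move_arm(steps=[0,0,0,0,-0.04,0.01,1,0,0,0,0,-0.08,0.01,1,0,0,0,-0.005,-0.12,0.01,1,0,0,0,-0.01,-0.16,0.01,1,0,0,0,-0.02,-0.2,0.01,1,0,0,0,-0.025,-0.24,0.01,1,0,0,0,-0.03,-0.27,0.01,1,0,0,0,-0.03,-0.27,0.01,1,0,0,0,-0.03,-0.27,0.01,1,0,0,0,-0.03,-0.27,0.01,1])

```text
clock: 9.25
position: [0.472, -0.1484, 0.2482]
ee_rot: [-0.0, 0.952, -0.305, -0.0]
contact_force: [0.5, 0.3, 0.6]
width: 0.0851
gripper_force: 0.0
```

```bash
python3 - <<'E'
from h import *
w=grab("wrist","pics/w4.png");d=grab("side","pics/d4.png");s=manip.get_state();print(s["clock"],s["position"],s["ee_rot"])
u,v=proj(w,[[.4718,-.1497,.06]])[0].astype(int);print(u,v)
a=cv2.resize(w["pixels"][max(0,v-100):max(0,v-100)+200,u-100:u+100],None,fx=2.9,fy=2.9,interpolation=2)[:580]
p=proj(d,[[.502,.1207,.04]])[0].astype(int);b=cv2.resize(d["pixels"][p[1]-60:p[1]+60,p[0]-40:p[0]+40],(200,300),interpolation=2)
o=np.zeros((580,780,3),np.uint8);o[:a.shape[0],:580]=a;o[:300,580:]=b;cv2.imwrite("pics/c4.png",o);print(u-100,max(0,v-100))
E
```

```text
9.35 [ 0.47219266 -0.14817281  0.2483265 ] [-1.76996808e-04  9.52358422e-01 -3.04980975e-01 -9.98583434e-05]
325 180
225 80
```

View pics/c4.png

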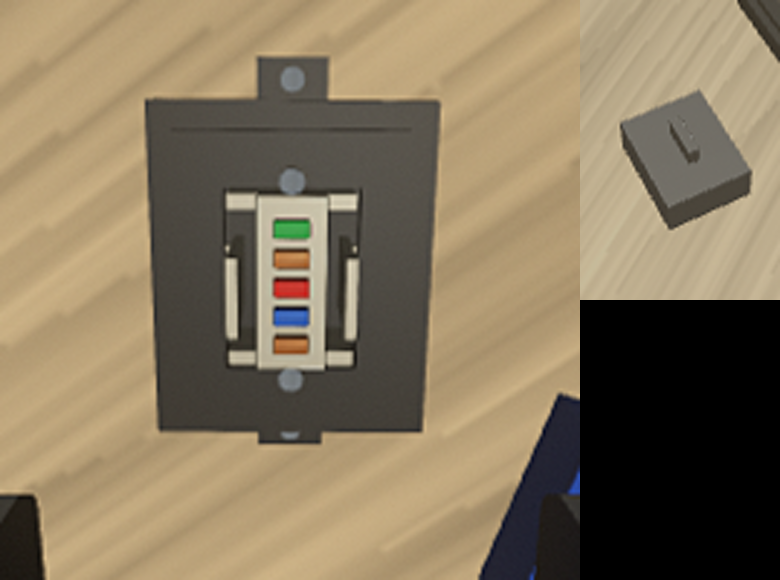

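The cover stands flat on the bench with its rib up. In the open box the fuse carrier shows its catch plate tops at crop x 225–238 (left) and 346–358 (right), y 258–340.

```bash
python3 - <<'E'
from h import *
im=load("pics/w4.npy")
p=cast(im,np.array([[225,258],[358,258],[356,340],[226,340]])/2.9+[225,80],.072)[:,:2];d=np.diff(p,axis=0)
print(p.mean(0),np.hypot(*d.T),np.degrees(np.arctan2(d[:,1],d[:,0])))
q=cast(im,np.array([[257,196],[326,196],[325,369],[258,369]])/2.9+[225,80],.056)[:,:2];print(q.mean(0))
E
```

```text
[ 0.47165443 -0.14926651] [0.04804008 0.03087584 0.04834389] [-125.56133977  144.43081722   54.44714196]
[ 0.47304439 -0.15042664]
```

move_arm(steps=[0,0,0,0,-0.001,-0.03,0.7,0,0,0,0,-0.001,-0.06,0.7,0,0,0,0,-0.001,-0.09,0.7,0,0,0,0,-0.001,-0.12,0.7,0,0,0,0,-0.001,-0.145,0.7,0,0,0,0,-0.001,-0.163,0.7,0,0,0,0,-0.001,-0.175,0.7,0,0,0,0,-0.001,-0.182,0.7,0,0,0,0,-0.001,-0.186,0.7,0,0,0,0,-0.001,-0.186,0.7], squeeze=40)

```text
clock: 10.35
position: [0.4723, -0.1499, 0.0623]
ee_rot: [0.0, 0.952, -0.305, -0.0]
contact_force: [-0.2, 0.3, 0.2]
width: 0.0727
gripper_force: 0.0
```

move_arm(steps=[0,0,0,0,0,0,0.3,0,0,0,0,0,0,0.2,0,0,0,0,0,0,0.1,0,0,0,0,0,0,0,0,0,0,0,0,0,-0.1,0,0,0,0,0,0,-0.2,0,0,0,0,0,0,-1,0,0,0,0,0,0,-1,0,0,0,0,0,0,-1,0,0,0,0,0,0,-1])

```text
clock: 11.35
position: [0.4728, -0.1507, 0.0644]
ee_rot: [0.0, 0.952, -0.306, 0.001]
contact_force: [-3.3, 0.8, 15.4]
width: 0.0311
gripper_force: 39.2
```

```bash
python3 - <<'E'
from h import *
w=grab("wrist","pics/w5.png");d=grab("side","pics/d5.png");s=manip.get_state();print(s["clock"],s["position"],s["contact_force"],s["width"],s["gripper_force"])
p=proj(d,[[.472,-.15,.06]])[0].astype(int)
a=w["pixels"][150:400,170:490]; b=cv2.resize(d["pixels"][p[1]-40:p[1]+40,p[0]-50:p[0]+50],None,fx=4.5,fy=4.5,interpolation=2)
o=np.zeros((400,780,3),np.uint8);o[:250,:320]=a;o[:360,325:775]=b;cv2.imwrite("pics/c5.png",o)
E
```

```text
11.45 [ 0.47278509 -0.15063845  0.06435469] [-2.1509302   1.20162554 15.67487314] 0.0313966395505822 39.239877462387085
```

View pics/c5.png

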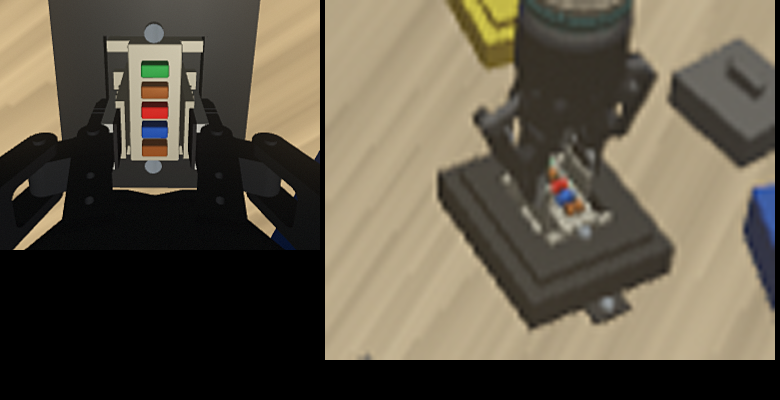

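The crop shows both pads on the catch plates with the carrier between them. The upward force fits the pads' forward swing pressing the carrier down. I lift slowly and watch the force.

move_arm(steps=[0,0,0,0,0,0.001,-1,0,0,0,0,0,0.002,-1,0,0,0,0,0,0.003,-1,0,0,0,0,0,0.004,-1,0,0,0,0,0,0.005,-1,0,0,0,0,0,0.006,-1,0,0,0,0,0,0.007,-1,0,0,0,0,0,0.008,-1,0,0,0,0,0,0.009,-1,0,0,0,0,0,0.01,-1])

```text
clock: 12.45
position: [0.4721, -0.1503, 0.0724]
ee_rot: [0.0, 0.952, -0.306, -0.0]
contact_force: [0.0, 0.6, -1.0]
width: 0.0309
gripper_force: 39.6
```

move_arm(steps=[0,0,0,0,0,0.01,-1,0,0,0,0,0,0.025,-1,0,0,0,0,0,0.04,-1,0,0,0,0,0,0.055,-1,0,0,0,0,0,0.075,-1,0,0,0,0,0,0.095,-1,0,0,0,0,0,0.11,-1,0,0,0,0,0,0.12,-1,0,0,0,0,0,0.125,-1,0,0,0,0,0,0.125,-1])

```text
clock: 13.45
position: [0.4723, -0.1504, 0.1979]
ee_rot: [0.0, 0.952, -0.306, 0.001]
contact_force: [-0.5, -0.1, -0.6]
width: 0.0304
gripper_force: 39.7
```

```bash
python3 - <<'E'
from h import *
w=grab("wrist","pics/w6.png");d=grab("side","pics/d6.png");s=manip.get_state();print(s["clock"],s["position"],s["contact_force"],s["width"],s["gripper_force"])
p=proj(d,[[.472,-.15,.12]])[0].astype(int)
a=w["pixels"][150:400,170:490]; b=cv2.resize(d["pixels"][p[1]-40:p[1]+60,p[0]-50:p[0]+50],None,fx=4.5,fy=4.5,interpolation=2)
o=np.zeros((450,780,3),np.uint8);o[:250,:320]=a;o[:450,325:775]=b;cv2.imwrite("pics/c6.png",o)
E
```

```text
13.55 [ 0.4716349  -0.15014714  0.19675372] [-0.79791879  0.03488371 -0.67437876] 0.030331324241384735 39.730939865112305
```

View pics/c6.png

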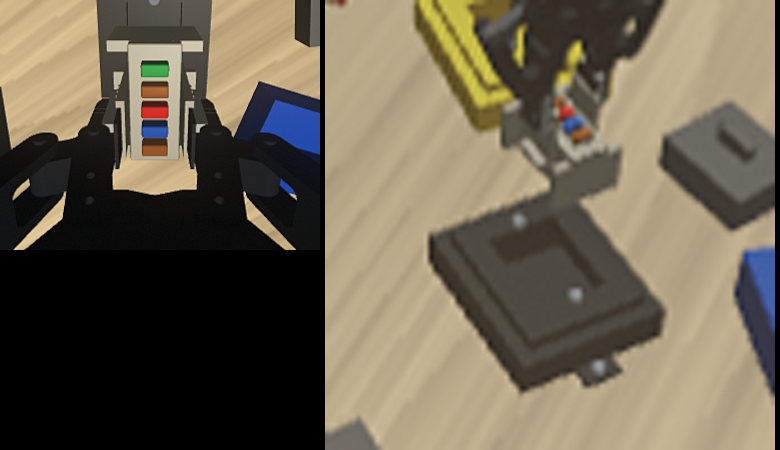

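The carrier is clear of the empty box and level in the fingers. I hold for one second to check that it isn't creeping in the grip.

move_arm(steps=[0,0,0,0,0,0,-1,0,0,0,0,0,0,-1,0,0,0,0,0,0,-1,0,0,0,0,0,0,-1,0,0,0,0,0,0,-1,0,0,0,0,0,0,-1,0,0,0,0,0,0,-1,0,0,0,0,0,0,-1,0,0,0,0,0,0,-1,0,0,0,0,0,0,-1])

```text
clock: 14.55
position: [0.4721, -0.1504, 0.1974]
ee_rot: [0.0, 0.952, -0.306, 0.0]
contact_force: [0.2, -0.4, 0.1]
width: 0.0305
gripper_force: 39.7
```

```bash
python3 - <<'E'
from h import *
w=grab("wrist","pics/w7.png");s=manip.get_state();print(s["clock"],s["position"],s["contact_force"],s["width"],s["gripper_force"],abs(s["qd"]).max())
def red(im):
    h=cv2.cvtColor(im["pixels"],cv2.COLOR_BGR2HSV)[150:330,290:360];m=(h[...,1]>150)&((h[...,0]<5)|(h[...,0]>175))&(h[...,2]>90);return np.argwhere(m).mean(0),m.sum()
for f in("w5","w6","w7"): print(red(load(f"pics/{f}.npy")))
E
```

```text
14.6 [ 0.4721171  -0.15035368  0.19733384] [ 0.90252766 -0.04175909 -0.56152838] 0.030162864048120977 39.732787013053894 0.0017641366345109012
(array([112.46451613,  34.5       ]), np.int64(310))
(array([111.53548387,  34.5       ]), np.int64(310))
(array([111.53548387,  34.5       ]), np.int64(310))
```

No creep in the grip, and the cover is at rest, so I hand the job in.

```bash
python3 -c "
from rig import manip
print(manip.sign_off())"
```

```text
the job is handed in; nothing more can be done
None
```

The job is handed in (the hand-in printed no verdict): the cover stands upright on the bench beside the box, and the carrier is held pinched, level and still about 10 cm above the box.

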